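# Fit the missing support post in the assembly jig

### The job

The square assembly jig is missing one of its four steel support posts. From the slanted rack take the post that is the same length as the three already standing in the jig, and stand it upright in the empty socket, rounded end up and foot fully home on the bottom, setting it down without dropping it. Leave the other two posts in the rack and the things around the work where they are.

Things in the scene. Friction and masses are not known exactly. Their poses are not given: they have to be found in the camera images.
- post_medium: The right post, as long as the three in the jig. Loose plain steel post, 16 mm diameter, 105 mm long, about 163 g; flat foot (1.5 mm chamfer), rounded top end (last 7 mm). Starts in one of the rack's three bores (which one varies), leaning with it, about 71 mm sticking out. Origin: centre of its foot; z runs up along the post to the rounded top.
- post_short: Too short, stays in the rack. Loose plain steel post, 16 mm diameter, 85 mm long, about 132 g; flat foot (1.5 mm chamfer), rounded top end (last 7 mm). Starts in one of the rack's three bores (which one varies), leaning with it, about 51 mm sticking out. Origin: centre of its foot; z runs up along the post to the rounded top.
- post_long: Too long, stays in the rack. Loose plain steel post, 16 mm diameter, 125 mm long, about 194 g; flat foot (1.5 mm chamfer), rounded top end (last 7 mm). Starts in one of the rack's three bores (which one varies), leaning with it, about 91 mm sticking out. Origin: centre of its foot; z runs up along the post to the rounded top.
- rack: fixed rack: base plate 120 x 220 x 8 mm, on it a grey block 50 x 210 x 40 mm tipped 35 degrees, so its three bores, at y = -75, 0, +75 mm, lean from vertical towards the rack's -x (roughly to the robot). Square bores 18 mm wide, 34 mm deep, square to the slanted face, flat floor; pull posts out along their axis. Top edge 72 mm above the bench. Origin: centre of the underside, z up.
- jig: fixed square cream plastic jig, turned any way: flange 150 x 150 x 10 mm, block 130 x 130 mm, top face 48 mm above the bench. Sockets at (+-45, +-45) mm; three hold fixed 16 mm steel posts, 105 mm long, standing 75 mm above the top face; the one at (+45, +45) is empty. Low black nest, 42 x 30 x 8 mm, in the middle. Origin: centre of the underside, z up.
- socket (a point): centre of the mouth of the jig's empty socket, on the top face, 48 mm above the bench; axes as the jig's, z up. Vertical round bore 19 mm wide, 30 mm deep, flat floor, 3 mm chamfer. The right post fully home stands 75 mm above the top face, level with the other three. The nearest standing posts are 90 mm away, centre to centre.
- pot: bystander: small round milky plastic pot with its lid on, 70 mm wide, 44 mm high, loose; origin at the centre of its underside
- clear_case: bystander: loose open case of clear plastic, 100 x 150 x 50 mm; origin at the centre of its underside
- screwdriver: bystander: loose screwdriver lying on the bench, about 200 mm long along its x; origin about midway, at its underside
- marker: bystander: loose red marker pen lying on the bench, 130 mm long along its x, 17 mm thick; origin 45 mm from its back end, at its underside
Not all that is in view belongs to the job. Leave any green or orange look-alike of the post_medium alone.

How it is judged:
By the outcome, as a careful person would: the job done as asked, in the order asked, and still so for the second after the job is handed in, with the robot touching nothing.
It also fails if it takes over 51 s, if anything falls off the work surface, if the arm or the gripper's body presses on something with over 40 N, if the wrist force passes 120 N, or if a joint passes its speed limit or range.

### The arm

A 7-joint arm with a two-finger parallel gripper is mounted at the origin on the work surface. World frame = base frame: x ahead of the robot, y to its left, z up, the work surface at z = 0. Lengths are in m, angles in degrees, forces in N, time in s.
With the tool pointing down it reaches from about 0.425 to 0.875 m from the base axis. Payload 9.9 kg.
Tool frame: the origin (TCP) lies at the very end of the fingers, on their centre line; the grasp point (between the pads) lies 19 mm behind it; z points along the fingers, y is the line along which they close (so a half turn about z gives the same grasp; the last joint's range is limited). The gripper opens to 85 mm and grips with 20 to 120 N. Pads are 22 mm wide; open, the fingers measure 114 mm over their backs; the gripper's body (76 mm by 85 mm) begins 54 mm behind the grasp point. The pads swing forward as they close: fully open they stand 13 mm farther back than shut.
Start: joints at [65.271, 32.985, 1.427, 82.34, -0.859, 64.687, -3.237], TCP at [0.23, -0.635, 0.231] pointing down, gripper open.
Joint ranges: [-157.87, 157.87], [-19.46, 123.44], [-87.15, 90], [11.01, 140.99], [-62.26, 242.26], [9.8, 113.94], [-161.44, 161.44]. Speed limits (degrees/s): [127.2, 127.2, 172.46, 172.46, 180, 180, 180].

### API

Orientations are given as [roll, pitch, yaw] about the fixed x, y, z axes, in that order (R = Rz(yaw) Ry(pitch) Rx(roll)).
In Python, from cell import r gives the robot as it stands.
- The arm moves only by the shell command python3 -m inch 'ROWS' [FORCE]. ROWS is a JSON object of lists of equal length, an entry for each row: "offset": the shift along the tool's x, y, z in cm, a list of three; "turn": the turn about the tool's z in rad; "fingers": the gripper's target within -1 to 1 (shut at 1, half-way at 0, fully open at -1). A call has 1 to 8 rows; each row is the pose to reach, as a shift and turn from the pose commanded when the call began, along the tool's axes at that moment; what a row does not reach only later rows make up. A row lasts 1/8 s, in which the tool goes at most 62.5 mm and 10.7 degrees, less where a joint would pass 70% of its speed; a pose out of reach is approached as far as the arm can. A call with a gripper value outside its range is refused whole. The fingers move at their own pace and stop on an object; FORCE is the grip in N (left out, the last holds). Time passes only in rows, so rows that repeat a pose let the fingers close. It gives the time, the measured TCP pose, the force, the opening and the grip force at its end, in the units of the state.
- r.state(): the state, without advancing time (a new reading comes with each control period).
- r.get_image(name): name is "side" or "top"; returns (picture, depth): 384x512x3 uint8, red, green, blue; 384x512 float32, m along the optical axis (not along the pixel's ray), 0 where there is no reading.
- r.get_calibration(name): a dict with "camera_matrix" (3x3 intrinsics, pixels), "extrinsics" (4x4, takes a point from camera to world coordinates). Camera axes: x right, y down, z forward; pixel columns grow to the right and rows downward; lengths in m; the calibration is good to about 2 mm. A picture is of the moment at which its call begins. get_calibration takes no time and is no camera call.
- r.close_job(): hands the job in; it is judged then, once.
The state is a dict: "clock": time; "joint_pos": joint angles; "joint_velocities": joint speeds; "effort": joint torques, N m; "position": TCP position; "ee_rot": TCP orientation; "ft_force": force on the tool from outside, world axes, zero at the start; "torque": the same for the moment, N m; "opening": opening from 0.0 (shut) to 1.0 (fully open); "finger_force": force on a finger pad.
Only numpy, scipy, OpenCV 4.12 (cv2) and the standard library are available. Lean on these libraries where they do the work, as an engineer would, in place of code of your own. Each camera call takes 0.05 s, during which the arm holds its last target. There are 200 camera calls.

## Working session

There is one attempt and no reset: what is moved stays moved. The work goes in short steps, Python scripts to look and compute and a shell command to move; the robot and the scene stay as the last step left them, time stands still between calls to the robot, and variables do not carry over. Pictures are saved under pics/ and viewed, at most 12 in all, crops included, and the job is handed in when it is done.

```bash
ls; mkdir -p pics
python3 - <<'E'
from cell import r
import cv2,numpy as np
for n in("side","top"):
    p,d=r.get_image(n);cv2.imwrite(f"pics/{n}0.png",p[:,:,::-1]);np.save(f"pics/{n}0.npy",d)
    c=r.get_calibration(n);print(n,np.round(c["camera_matrix"],1).tolist(),np.round(c["extrinsics"],3).tolist())
print(r.state())
E
```

```text
pics
side [[448.3, 0.0, 262.8], [0.0, 448.3, 191.7], [0.0, 0.0, 1.0]] [[-0.983, -0.107, 0.152, 0.381], [-0.185, 0.472, -0.862, 1.185], [0.02, -0.875, -0.483, 0.716], [0.0, 0.0, 0.0, 1.0]]
top [[383.9, 0.0, 251.5], [0.0, 383.9, 191.8], [0.0, 0.0, 1.0]] [[0.01, -0.992, 0.129, 0.433], [-1.0, -0.012, -0.011, 0.002], [0.012, -0.129, -0.992, 1.315], [0.0, 0.0, 0.0, 1.0]]
{'clock': 0.1, 'joint_pos': array([65.27190245, 33.02744615,  1.42104977, 82.38167568, -0.85784303,
       64.68656556, -3.23803507]), 'joint_velocities': array([ 0.01036296, -0.15688355,  0.08591857, -0.16308287, -0.05514306,
       -0.06912985,  0.05027619]), 'effort': array([ 6.25968954e-03, -7.67304897e+01,  2.25787483e+00, -2.86609286e+01,
        1.58575882e-02,  8.46461771e-03, -7.61260878e-06]), 'position': array([ 0.22993614, -0.63419571,  0.23053219]), 'ee_rot': array([-1.79914962e+02,  4.36077818e-03,  1.99306095e+01]), 'ft_force': array([-0.40642541,  0.31454194, -0.59644844]), 'torque': array([-0.01462493,  0.00252323, -0.02184885]), 'finger_force': 0.0, 'opening': 0.9977379573044229}
```

View pics/top0.png

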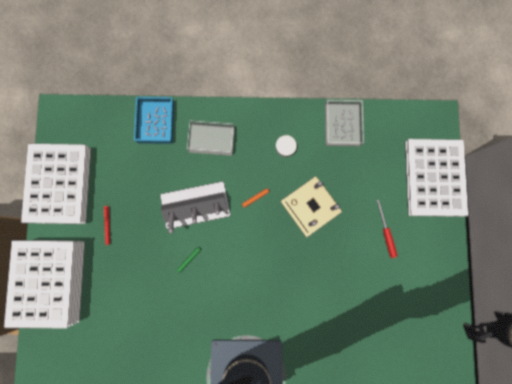

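View pics/side0.png

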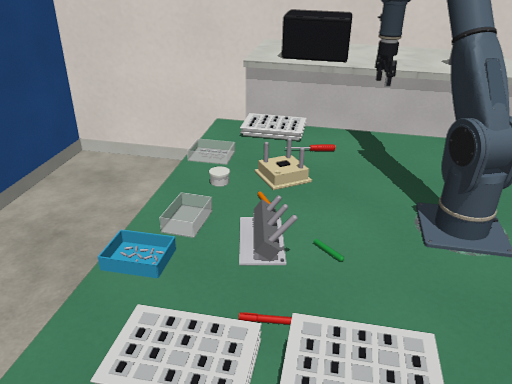

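The top view shows the rack at about (195,205), with its posts leaning toward the robot, and the jig at about (311,207), with the empty socket at about (294,202). In the side view the rack is at (265,235) and the jig at (284,170). I'll enlarge both.

Run:
```python
import cv2,numpy as np
t=cv2.imread("pics/top0.png");s=cv2.imread("pics/side0.png")
a=cv2.resize(t[170:245,150:250],(400,300),interpolation=2);b=cv2.resize(t[170:245,262:362],(400,300),interpolation=2)
c=cv2.resize(s[190:265,220:320],(400,300),interpolation=2);d=cv2.resize(s[130:205,235:335],(400,300),interpolation=2)
cv2.imwrite("pics/crop.png",np.vstack([np.hstack([a,b]),np.hstack([c,d])]))
```

```text
(no output)
```

View pics/crop.png

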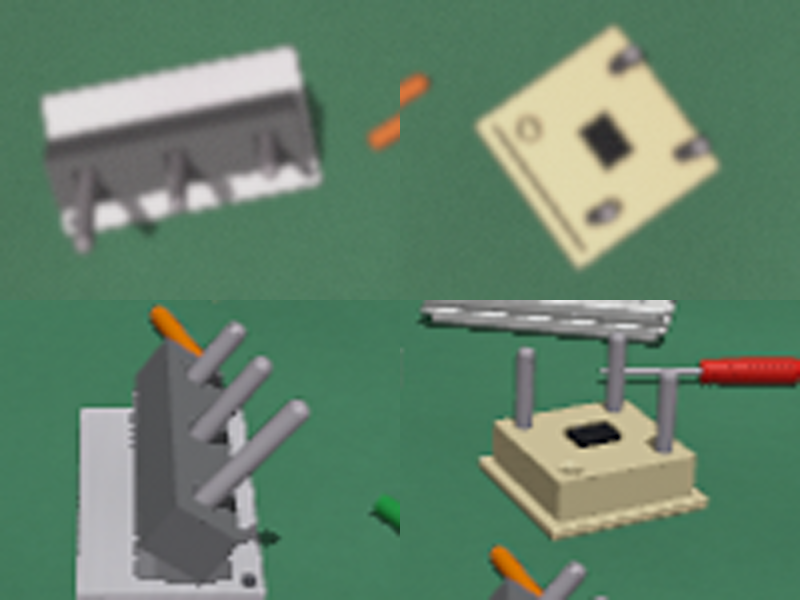

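```bash
cat > h.py <<'E'
import cv2,numpy as np
from cell import r
C={n:(np.array(c["camera_matrix"]),np.array(c["extrinsics"])) for n in("top","side") for c in[r.get_calibration(n)]}
def cloud(n,d):
    K,T=C[n];v,u=np.mgrid[:384,:512]
    return (np.dstack([(u-K[0,2])/K[0,0]*d,(v-K[1,2])/K[1,1]*d,d])@T[:3,:3].T)+T[:3,3]
def ray(n,u,v):
    K,T=C[n];return T[:3,3],T[:3,:3]@np.linalg.solve(K,[u,v,1.])
def onz(n,u,v,z):
    o,d=ray(n,u,v);return o+d*(z-o[2])/d[2]
def proj(n,p):
    K,T=C[n];q=K@(T[:3,:3].T@(np.asarray(p)-T[:3,3]));return q[:2]/q[2]
E
python3 - <<'E'
from h import *
for n in("top","side"):
    d=np.load(f"pics/{n}0.npy");P=cloud(n,d);np.save(f"pics/{n}P.npy",P)
P=np.load("pics/topP.npy")
t=cv2.imread("pics/top0.png")
# jig top
q=P[170:245,270:350].reshape(-1,3);m=abs(q[:,2]-.048)<.006
j=q[m];print("jigtop n,z",m.sum(),np.median(j[:,2]));R=cv2.minAreaRect(j[:,:2].astype(np.float32));print(R,cv2.boxPoints(R).tolist())
for uv in[(475,120),(615,25),(720,165),(580,270)]:print("fl",onz("top",262+(uv[0]-400)/4,170+uv[1]/4,.01).round(4))
print("socket",onz("top",262+(528-400)/4,170+129/4,.048))
# nest: dark
print("nest",onz("top",262+(606-400)/4,170+140/4,.05))
# rack slanted face
q=P[170:235,155:235].reshape(-1,3);q=q[(q[:,2]>.02)&(q[:,2]<.075)]
rng=np.random.default_rng(0);best=None
for _ in range(500):
    a=q[rng.choice(len(q),3,False)];nn=np.cross(a[1]-a[0],a[2]-a[0]);nn/=np.linalg.norm(nn)+1e-12;nn*=np.sign(nn[2])
    if not(.7<nn[2]<.92 and nn[0]<0):continue
    k=abs((q-a[0])@nn)<.003
    if best is None or k.sum()>best.sum():best=k
a=q[best];c=a.mean(0);nn=np.linalg.svd(a-c)[2][2];nn*=np.sign(nn[2]);print("face",len(q),best.sum(),c,nn,np.degrees(np.arccos(nn[2])),np.degrees(np.arctan2(-nn[1],-nn[0])))
E
```

```text
jigtop n,z 1284 0.04819689755465606
((0.5573999881744385, -0.21653228998184204), (0.1298428326845169, 0.1315079927444458), 35.94413757324219) [[0.4662429392337799, -0.20140716433525085], [0.5434376001358032, -0.3078746497631073], [0.6485570669174194, -0.23165741562843323], [0.5713623762130737, -0.12518993020057678]]
fl [ 0.5757 -0.1134  0.01  ]
fl [ 0.6596 -0.2344  0.01  ]
fl [ 0.5394 -0.3228  0.01  ]
fl [ 0.4491 -0.2023  0.01  ]
socket [ 0.56455615 -0.15407099  0.048     ]
nest [ 0.55591368 -0.21854033  0.05      ]
face 1142 626 [0.53810693 0.1757436  0.05854336] [-0.57156863 -0.12826989  0.81046662] 35.858453577698235 12.648602379047844
```

Run:
```python
from h import *
c=np.array([.5381,.1757,.0585]);n=np.array([-.5716,-.1283,.8105])
y=np.cross([0,0,1],[-n[0],-n[1],0]);y/=np.linalg.norm(y);L={}
for cam in("top","side"):
    P=np.load(f"pics/{cam}P.npy");h=(P-c)@n;l=(P-c)@y;up=np.cross(y,n);x=(P-c)@up
    m=(h>.012)&(h<.1)&(abs(l)<.13)&(abs(x)<.03)
    N,lab,st,ce=cv2.connectedComponentsWithStats(m.astype(np.uint8))
    for i in range(1,N):
        if st[i,4]<15:continue
        v,u=np.where(lab==i);f=cv2.fitLine(np.c_[u,v].astype(np.float32),2,0,.01,.01).ravel()
        print(cam,st[i].tolist(),"lat %.4f hmax %.4f x %.4f"%(np.median(l[lab==i]),h[lab==i].max(),np.median(x[lab==i])))
        L[cam,int(round(np.median(l[lab==i])/.075))]=f
for k in(1,0,-1):
    if ("top",k) in L and ("side",k) in L:
        pl=[]
        for cam in("top","side"):
            f=L[cam,k];o,d1=ray(cam,f[2],f[3]);_,d2=ray(cam,f[2]+20*f[0],f[3]+20*f[1]);w=np.cross(d1,d2);w/=np.linalg.norm(w);pl.append((w,w@o))
        a=np.cross(pl[0][0],pl[1][0]);a/=np.linalg.norm(a);a*=np.sign(a[2])
        pt=np.linalg.solve([pl[0][0],pl[1][0],[0,0,1]],[pl[0][1],pl[1][1],.1])
        print(k,"axis",a.round(3),"tilt",np.degrees(np.arccos(a[2])),"bearing",np.degrees(np.arctan2(-a[1],-a[0])),"pt z=.1",pt.round(4), "face hit", (pt-a*((pt-c)@n)/(a@n)).round(4))
```

```text
top [215, 205, 5, 10, 42] lat -0.0756 hmax 0.0521 x 0.0018
top [192, 210, 5, 13, 60] lat -0.0010 hmax 0.0724 x 0.0020
top [169, 215, 5, 18, 84] lat 0.0736 hmax 0.0934 x -0.0014
side [269, 195, 12, 13, 77] lat -0.0682 hmax 0.0511 x 0.0020
side [271, 204, 17, 18, 126] lat 0.0069 hmax 0.0698 x 0.0022
side [272, 215, 25, 23, 188] lat 0.0820 hmax 0.0916 x -0.0011
1 axis [-0.64  -0.153  0.753] tilt 41.15337067501434 bearing 13.404917401155087 pt z=.1 [0.486  0.2407 0.1   ] face hit [0.5214 0.2491 0.0583]
0 axis [-0.567 -0.122  0.814] tilt 35.46920659624251 bearing 12.15576463769322 pt z=.1 [0.5076 0.1689 0.1   ] face hit [0.537  0.1753 0.0577]
-1 axis [-0.553 -0.098  0.828] tilt 34.13777194128309 bearing 10.020154059430597 pt z=.1 [0.5248 0.096  0.1   ] face hit [0.5533 0.101  0.0574]
```

The middle post, 71 mm out, is the medium one. Next I move above it, yawed to match the lean.

```bash
python3 -m inch '{"offset":[[5,-3.3,0],[10,-6.6,0],[15,-10,0],[20,-13,0],[25,-16.5,0],[30,-19.5,0],[35,-23,0],[40,-26,0]],"turn":[0.05,0.1,0.131,0.131,0.131,0.131,0.131,0.131],"fingers":[0,0,0,0,0,0,0,0]}' 60
```

```text
clock: 1.1
position: [0.5182, -0.2519, 0.2312]
ee_rot: [-180.0, 0.0, 12.4]
ft_force: [0.3, -1.3, -0.3]
opening: 0.5
finger_force: 0.0
```

```bash
python3 -m inch '{"offset":[[1.2,-5.9,0],[2.4,-11.8,0],[3.6,-17.7,0],[4.9,-23.6,0],[6.1,-29.5,0],[7.3,-35.5,0],[8.5,-41.4,0],[8.5,-41.4,3]],"turn":[0,0,0,0,0,0,0,0],"fingers":[0,0,0,0,0,0,0,0]}'
python3 - <<'E'
from h import *
s=r.state();print(s["position"],s["ee_rot"])
for n in("side",):
    p,d=r.get_image(n);cv2.imwrite("pics/s1.png",cv2.resize(p[120:300,180:420,::-1],(800,600),interpolation=2))
E
```

```text
clock: 2.1
position: [0.5117, 0.1755, 0.2023]
ee_rot: [-179.8, -0.2, 12.9]
ft_force: [0.1, -1.3, 0.2]
opening: 0.5
finger_force: 0.0
[0.51169196 0.17552226 0.20230683] [-179.80004592   -0.24470805   12.89214916]
```

View pics/s1.png

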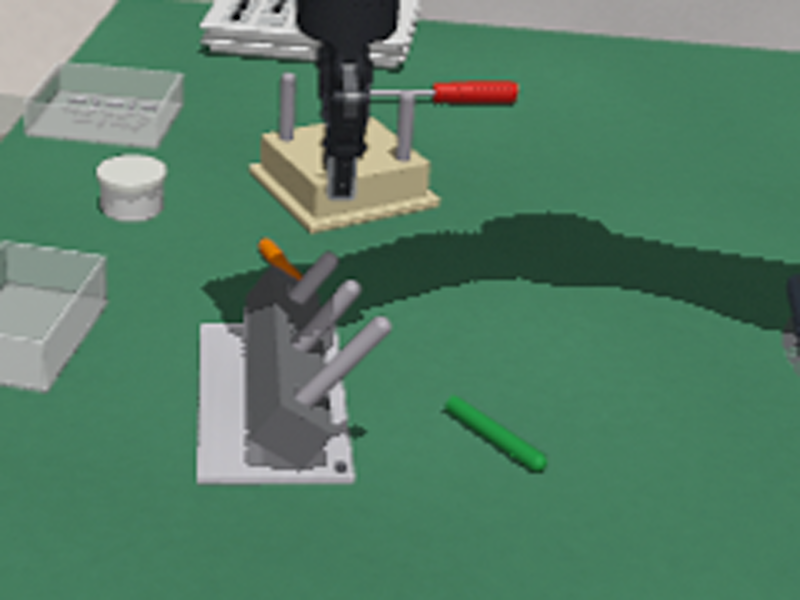

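The gripper hangs above the middle post: fingertips at crop (340,190), post tip at (345,290). I'll descend and check the position before closing.

```bash
python3 -m inch '{"offset":[[0,0,3],[0,0,6],[0,0,8.5],[0,0,10.5],[0,0,12],[0,0,12.6],[0,0,12.6],[0,0,12.6]],"turn":[0,0,0,0,0,0,0,0],"fingers":[0,0,0,0,0,0,0,0]}'
```

```text
clock: 3.15
position: [0.5119, 0.1689, 0.076]
ee_rot: [-180.0, -0.1, 12.4]
ft_force: [0.7, 0.4, -0.5]
opening: 0.5
finger_force: 0.0
```

```bash
python3 -m inch '{"offset":[[0,0,0],[0,0,0],[0,0,0],[0,0,0],[0,0,0],[0,0,0]],"turn":[0,0,0,0,0,0],"fingers":[1,1,1,1,1,1]}' 60
```

```text
clock: 3.9
position: [0.5115, 0.1696, 0.0758]
ee_rot: [-180.0, -0.0, 12.5]
ft_force: [-2.5, 2.9, 5.7]
opening: 0.168
finger_force: 58.3
```

```bash
python3 -m inch '{"offset":[[-0.57,0,-0.82],[-1.15,0,-1.64],[-1.72,0,-2.46],[-2.3,0,-3.28],[-2.87,0,-4.1],[-3.4,0,-4.9],[-3.4,0,-4.9]],"turn":[0,0,0,0,0,0,0],"fingers":[1,1,1,1,1,1,1]}' 60
python3 - <<'E'
from h import *
p,d=r.get_image("side");np.save("pics/s2.npy",d);cv2.imwrite("pics/s2.png",cv2.resize(p[150:270,200:360,::-1],(800,600),interpolation=2))
E
```

```text
clock: 4.78
position: [0.4782, 0.1612, 0.125]
ee_rot: [180.0, -0.0, 12.4]
ft_force: [-0.1, 0.8, -0.5]
opening: 0.168
finger_force: 58.3
```

View pics/s2.png

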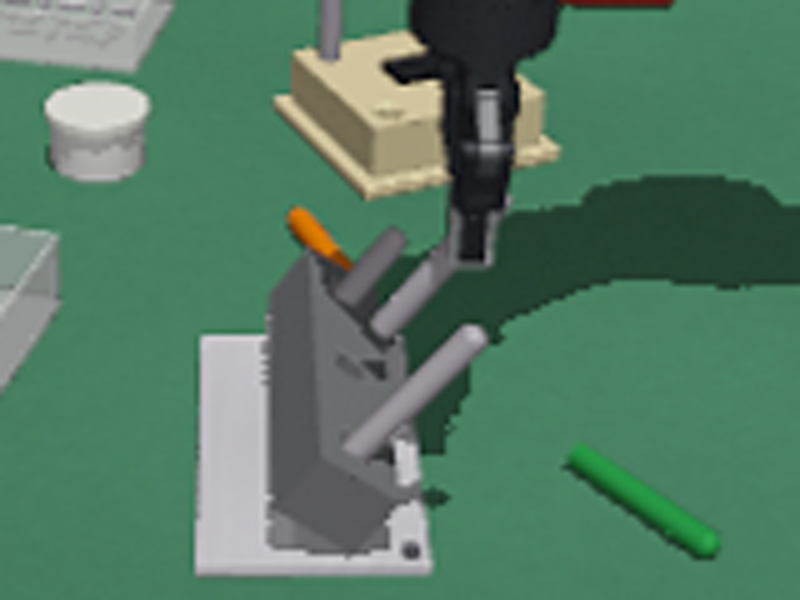

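The post is out and held, foot at crop (380,330), still leaning 35°. The tool can't tilt, so I'll stand the post up by pressing its foot sideways against the fixed jig flank next to the socket. That pivots it in the pads. Lift, carry and turn first.

```bash
python3 -m inch '{"offset":[[0,0,-3],[0,0,-6],[-0.3,4.5,-6],[-0.6,9,-6],[-0.9,13.5,-6],[-1.2,18,-6],[-1.5,22,-6],[-1.7,24.8,-6]],"turn":[0,0.1,0.28,0.46,0.64,0.82,1.0,1.159],"fingers":[1,1,1,1,1,1,1,1]}' 60
```

```text
clock: 5.82
position: [0.515, -0.0866, 0.184]
ee_rot: [180.0, -0.0, -54.4]
ft_force: [0.2, 1.1, -1.7]
opening: 0.168
finger_force: 58.6
```

```bash
python3 -m inch '{"offset":[[0,0,0],[0,0,0]],"turn":[0,0],"fingers":[1,1]}' 60
python3 - <<'E'
from h import *
s=r.state();print(s["position"],s["ee_rot"],s["opening"])
a,_=r.get_image("side");b,_=r.get_image("top")
cv2.imwrite("pics/s3.png",np.hstack([cv2.resize(a[90:210,220:340,::-1],(400,400),interpolation=2),cv2.resize(b[150:250,235:335,::-1],(400,400),interpolation=2)]))
E
```

```text
clock: 6.08
position: [0.5149, -0.0837, 0.1839]
ee_rot: [180.0, 0.0, -53.9]
ft_force: [1.4, 1.1, -1.6]
opening: 0.167
finger_force: 58.6
[ 0.51490018 -0.08365379  0.18389235] [ 1.79977686e+02  4.67108927e-02 -5.38593653e+01] 0.1669579301364814
```

View pics/s3.png

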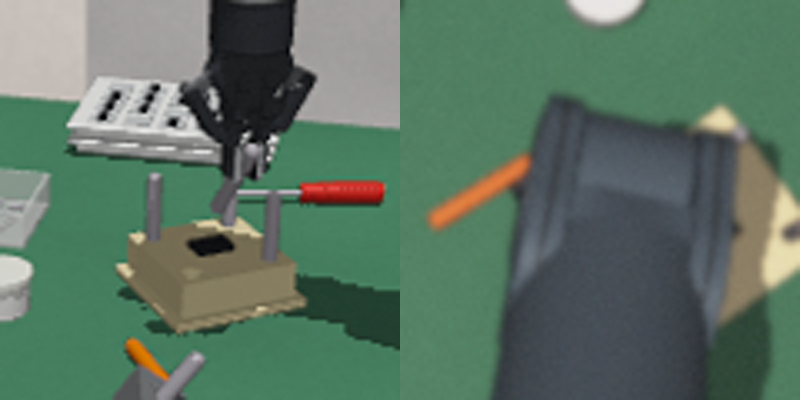

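The held post leans with its foot toward the jig flank (side crop (222,205)). I'll descend beside the flank, then push slowly with a lighter grip.

```bash
python3 -m inch '{"offset":[[0,0,3],[0,0,6],[0,0,8.5],[0,0,10],[0,0,10.4],[0,0,10.4],[0.6,0,10.4],[1.2,0,10.4]],"turn":[0,0,0,0,0,0,0,0],"fingers":[1,1,1,1,1,1,1,1]}' 30
```

```text
clock: 7.18
position: [0.5228, -0.0946, 0.081]
ee_rot: [-179.9, -0.1, -54.0]
ft_force: [0.5, 0.1, -1.5]
opening: 0.17
finger_force: 58.5
```

```bash
python3 -m inch '{"offset":[[0.3,0,0],[0.6,0,0],[0.9,0,0],[1.2,0,0],[1.5,0,0],[1.8,0,0]],"turn":[0,0,0,0,0,0],"fingers":[1,1,1,1,1,1]}' 30
```

```text
clock: 7.92
position: [0.5309, -0.1065, 0.0798]
ee_rot: [179.9, 0.3, -53.9]
ft_force: [-4.1, 5.8, 0.8]
opening: 0.168
finger_force: 58.2
```

```bash
python3 -m inch '{"offset":[[0.4,0,0],[0.8,0,0],[1.2,0,0],[1.6,0,0],[2.0,0,0],[2.4,0,0],[2.7,0,0],[2.7,0,0]],"turn":[0,0,0,0,0,0,0,0],"fingers":[1,1,1,1,1,1,1,1]}' 30
python3 - <<'E'
from h import *
a,_=r.get_image("side")
cv2.imwrite("pics/s4.png",cv2.resize(a[120:210,230:350,::-1],(800,600),interpolation=2))
E
```

```text
clock: 8.93
position: [0.5468, -0.129, 0.0797]
ee_rot: [179.9, 0.2, -53.9]
ft_force: [-5.1, 3.7, 0.6]
opening: 0.167
finger_force: 59.0
```

View pics/s4.png

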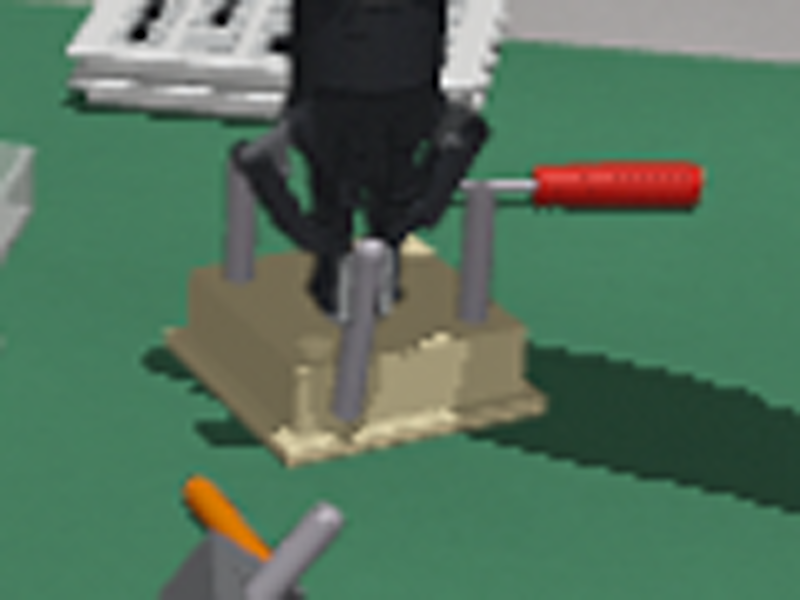

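The post is nearly upright against the flank: tip at crop (370,245), foot at (348,413). I'll work out the remaining tilt in the lean plane.

```bash
cat >> h.py <<'E'
def tilt(u1,v1,u2,v2,g,b):  # line in side picture cut with the vertical plane through g with bearing b deg
    n=np.array([np.cos(np.radians(b)),np.sin(np.radians(b)),0]);t=np.array([-n[1],n[0],0]);P=[]
    for u,v in((u1,v1),(u2,v2)):
        o,d=ray("side",u,v);P.append(o+d*((g-o)@t)/(d@t))
    a=P[0]-P[1];print("top",P[0].round(4),"foot",P[1].round(4),"len",np.linalg.norm(a),"tilt toward -n",np.degrees(np.arctan2(-a@n,a[2])), "foot ahead of tcp",(P[1]-g)@n)
E
python3 - <<'E'
from h import *
g=r.state()["position"]
tilt(285.5,156.8,282.2,182,g,-53.9)
print(proj("side",[.565,-.154,.048]))
E
```

```text
top [ 0.54   -0.1198  0.1213] foot [ 0.5483 -0.1312  0.0233] len 0.09903141679835993 tilt toward -n 8.21063973950821 foot ahead of tcp 0.0026748647912119717
[278.58539231 171.90251825]
```

```bash
python3 -m inch '{"offset":[[0.2,0,0],[0.4,0,0],[0.6,0,0],[0.8,0,0],[0.8,0,0]],"turn":[0,0,0,0,0],"fingers":[1,1,1,1,1]}' 30
python3 - <<'E'
from h import *
a,_=r.get_image("side")
cv2.imwrite("pics/s5.png",cv2.resize(a[120:210,230:350,::-1],(800,600),interpolation=2))
E
```

```text
clock: 9.6
position: [0.5515, -0.1355, 0.0798]
ee_rot: [179.9, 0.2, -53.9]
ft_force: [-3.8, 4.1, 0.4]
opening: 0.167
finger_force: 59.8
```

View pics/s5.png

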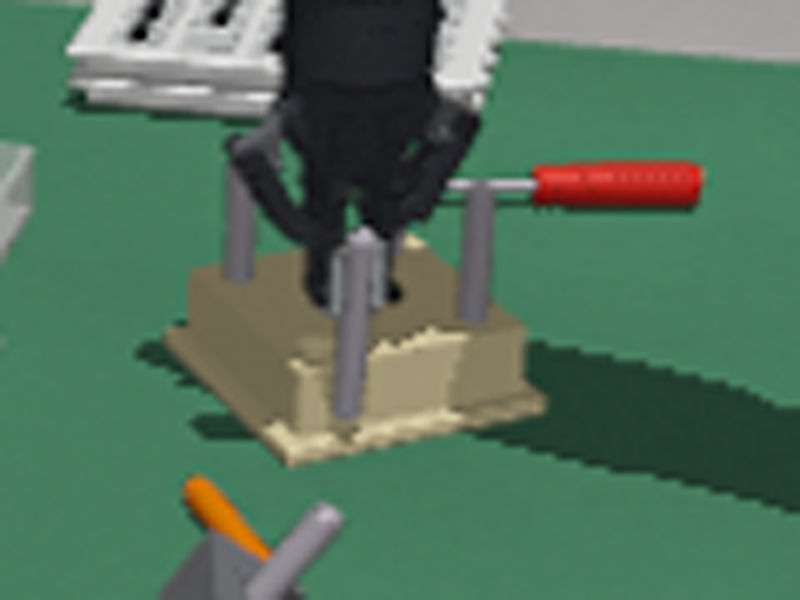

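The post is now almost parallel to the standing posts: tip at (363,236), foot at (347,412). About 4° is left. One more small push, then I'll measure by machine.

```bash
python3 - <<'E'
from h import *
g=r.state()["position"];tilt(284.45,155.4,282.05,181.8,g,-53.9)
E
python3 -m inch '{"offset":[[0.2,0,0],[0.4,0,0],[0.5,0,0],[0.5,0,0]],"turn":[0,0,0,0],"fingers":[1,1,1,1]}' 30
python3 - <<'E'
from h import *
a,_=r.get_image("side");p=a.astype(int);s=p[:,:,0]
# steel profile per row: greyish (low saturation) pixels near the post
for v in range(156,183,3):
    row=p[v,270:300];sat=row.max(1)-row.min(1);print(v,[int(x) for x in row.mean(1)[5:24]],[int(x) for x in sat[5:24]])
E
```

```text
top [ 0.5443 -0.1256  0.1232] foot [ 0.5489 -0.1319  0.0236] len 0.09993591064285726 tilt toward -n 4.519336942930628 foot ahead of tcp -0.004419222361696913
clock: 10.15
position: [0.5544, -0.1392, 0.0798]
ee_rot: [179.9, 0.3, -53.9]
ft_force: [-4.0, 5.0, 2.1]
opening: 0.166
finger_force: 57.9
156 [48, 28, 32, 34, 26, 59, 94, 116, 126, 123, 113, 108, 60, 90, 100, 128, 183, 191, 150] [26, 5, 3, 5, 5, 15, 3, 6, 5, 6, 5, 3, 4, 4, 7, 25, 51, 54, 38]
159 [50, 24, 27, 37, 114, 100, 99, 117, 124, 119, 119, 113, 66, 91, 103, 103, 103, 102, 102] [13, 5, 5, 4, 3, 3, 4, 6, 6, 5, 3, 3, 7, 30, 34, 34, 34, 35, 35]
162 [51, 22, 31, 56, 115, 104, 103, 119, 126, 120, 118, 99, 52, 22, 60, 98, 104, 102, 102] [10, 7, 5, 4, 3, 2, 3, 6, 6, 6, 2, 4, 5, 1, 19, 32, 35, 34, 34]
165 [104, 83, 62, 65, 126, 96, 102, 121, 124, 118, 114, 80, 54, 55, 70, 96, 103, 103, 102] [34, 22, 1, 6, 4, 3, 4, 6, 6, 6, 5, 2, 13, 17, 23, 31, 35, 34, 35]
168 [102, 102, 102, 102, 103, 91, 107, 122, 125, 112, 104, 101, 102, 102, 103, 102, 102, 99, 98] [35, 33, 35, 35, 36, 9, 6, 6, 5, 8, 22, 35, 34, 35, 33, 34, 34, 34, 33]
171 [120, 123, 125, 124, 121, 102, 110, 122, 123, 103, 171, 186, 183, 183, 183, 182, 188, 189, 189] [39, 40, 41, 40, 41, 11, 7, 6, 8, 3, 48, 51, 50, 50, 50, 50, 50, 50, 50]
174 [135, 98, 100, 104, 91, 96, 113, 122, 121, 116, 142, 147, 144, 143, 143, 143, 144, 144, 144] [44, 34, 33, 36, 32, 4, 5, 5, 7, 13, 42, 45, 44, 44, 43, 43, 44, 43, 44]
177 [138, 145, 145, 146, 121, 105, 117, 123, 117, 109, 137, 145, 144, 144, 144, 144, 144, 144, 144] [43, 43, 44, 45, 37, 5, 7, 6, 7, 14, 41, 45, 43, 44, 44, 43, 43, 43, 43]
180 [141, 145, 145, 146, 112, 103, 119, 123, 117, 122, 140, 145, 144, 144, 144, 144, 143, 144, 143] [43, 43, 44, 45, 32, 4, 8, 7, 7, 25, 43, 44, 43, 43, 44, 43, 43, 44, 43]
```

The centre line now matches an upright post to about 2°. Back off the wall, lift, and measure the post's true position with the side depth.

```bash
python3 -m inch '{"offset":[[-0.5,0,0],[-1.2,0,-0.5],[-1.2,0,-2],[-1.2,0,-4],[-1.2,0,-5],[-1.2,0,-5],[-1.2,0,-5]],"turn":[0,0,0,0,0,0,0],"fingers":[1,1,1,1,1,1,1]}' 60
cat >> h.py <<'E'
def post(zlo,zhi):
    g=r.state()["position"];a,d=r.get_image("side");P=cloud("side",d);p=a.astype(int)
    m=(np.linalg.norm(P[:,:,:2]-g[:2],axis=2)<.03)&(P[:,:,2]>zlo)&(P[:,:,2]<zhi)
    if 1:
        N,l,st,ce=cv2.connectedComponentsWithStats(m.astype(np.uint8));i=1+st[1:,4].argmax();m=l==i
    T=C["side"][1];out=[]
    for v in np.unique(np.where(m)[0]):
        u=np.where(m[v])[0];q=P[v,int(round(u.mean()))];e=T[:3,3]-q;e[2]=0;e/=np.linalg.norm(e);o,dd=ray("side",u.mean(),v)
        q2=q-e*.008;k=((q2-o)@[e[0],e[1],0])/(dd@[e[0],e[1],0]);out.append([v,u[0],u[-1],*(o+dd*k)])
    out=np.array(out);print(out.round(4));return g,a,out
E
python3 - <<'E'
from h import *
g,a,o=post(.055,.125);print(g)
cv2.imwrite("pics/s6.png",cv2.resize(a[110:200,220:340,::-1],(800,600),interpolation=2))
E
```

```text
clock: 11.08
position: [0.5489, -0.1312, 0.13]
ee_rot: [180.0, 0.0, -54.0]
ft_force: [-0.4, -0.4, -1.6]
opening: 0.164
finger_force: 58.4
[[ 1.560e+02  2.830e+02  2.860e+02  5.436e-01 -1.267e-01  1.207e-01]
 [ 1.570e+02  2.820e+02  2.860e+02  5.455e-01 -1.255e-01  1.175e-01]
 [ 1.580e+02  2.820e+02  2.860e+02  5.447e-01 -1.204e-01  1.163e-01]
 [ 1.590e+02  2.820e+02  2.860e+02  5.448e-01 -1.226e-01  1.118e-01]
 [ 1.600e+02  2.820e+02  2.860e+02  5.450e-01 -1.250e-01  1.072e-01]
 [ 1.610e+02  2.820e+02  2.850e+02  5.469e-01 -1.289e-01  1.017e-01]
 [ 1.620e+02  2.810e+02  2.850e+02  5.479e-01 -1.252e-01  9.970e-02]
 [ 1.630e+02  2.810e+02  2.850e+02  5.475e-01 -1.229e-01  9.710e-02]
 [ 1.640e+02  2.810e+02  2.850e+02  5.479e-01 -1.268e-01  9.170e-02]
 [ 1.650e+02  2.810e+02  2.850e+02  5.472e-01 -1.232e-01  8.990e-02]
 [ 1.660e+02  2.810e+02  2.850e+02  5.467e-01 -1.203e-01  8.770e-02]
 [ 1.670e+02  2.810e+02  2.850e+02  5.470e-01 -1.233e-01  8.270e-02]
 [ 1.680e+02  2.810e+02  2.850e+02  5.471e-01 -1.259e-01  7.780e-02]
 [ 1.690e+02  2.810e+02  2.850e+02  5.470e-01 -1.260e-01  7.410e-02]]
[ 0.54889022 -0.13121244  0.12997756]
```

View pics/s6.png

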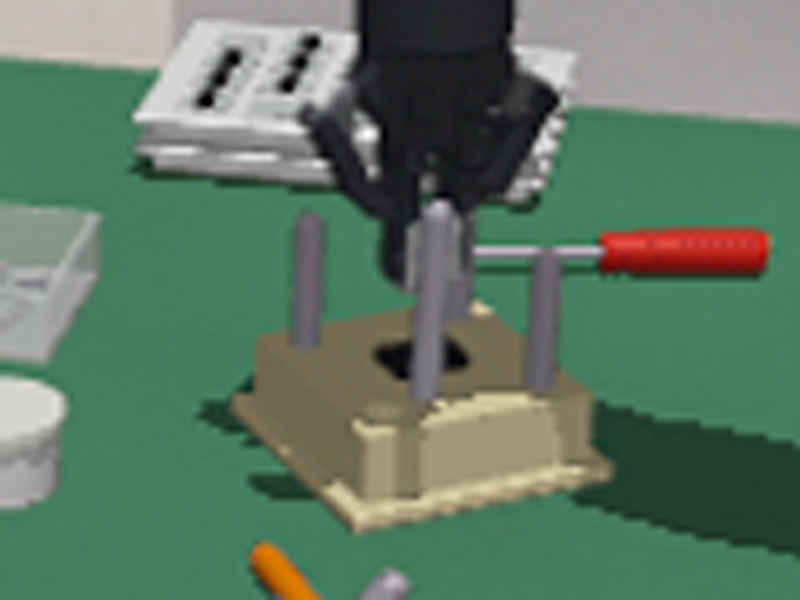

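The post is upright to 2–3°, clear at foot crop (424,400); the socket mouth shows at about (385,412). From the wall contact, the socket axis lies 28 mm past contact along tool x, which is about 3.7 cm from here. I'll move over it and look.

```bash
python3 -m inch '{"offset":[[0.8,0,0],[1.6,0,0],[2.4,0,0],[3.2,0,0],[3.7,0,0],[3.7,0,0],[3.7,0,0]],"turn":[0,0,0,0,0,0,0],"fingers":[1,1,1,1,1,1,1]}' 60
python3 - <<'E'
from h import *
g,a,o=post(.06,.1)
b=cv2.imread("pics/side0.png")[:,:,::-1]
cv2.imwrite("pics/s7.png",np.hstack([cv2.resize(x[130:190,258:298,::-1],(400,600),interpolation=2) for x in(a,b)]))
E
```

```text
clock: 12.0
position: [0.5707, -0.161, 0.1303]
ee_rot: [-180.0, 0.0, -54.0]
ft_force: [-0.5, -0.5, -2.2]
opening: 0.165
finger_force: 58.4
[[ 1.580e+02  2.780e+02  2.780e+02  5.697e-01 -1.602e-01  9.600e-02]
 [ 1.590e+02  2.760e+02  2.800e+02  5.692e-01 -1.575e-01  9.360e-02]
 [ 1.600e+02  2.760e+02  2.800e+02  5.690e-01 -1.571e-01  9.010e-02]
 [ 1.610e+02  2.760e+02  2.800e+02  5.687e-01 -1.557e-01  8.720e-02]
 [ 1.620e+02  2.760e+02  2.800e+02  5.689e-01 -1.579e-01  8.250e-02]
 [ 1.630e+02  2.760e+02  2.800e+02  5.679e-01 -1.517e-01  8.180e-02]
 [ 1.640e+02  2.760e+02  2.800e+02  5.685e-01 -1.572e-01  7.550e-02]
 [ 1.650e+02  2.770e+02  2.790e+02  5.687e-01 -1.597e-01  7.060e-02]]
```

View pics/s7.png

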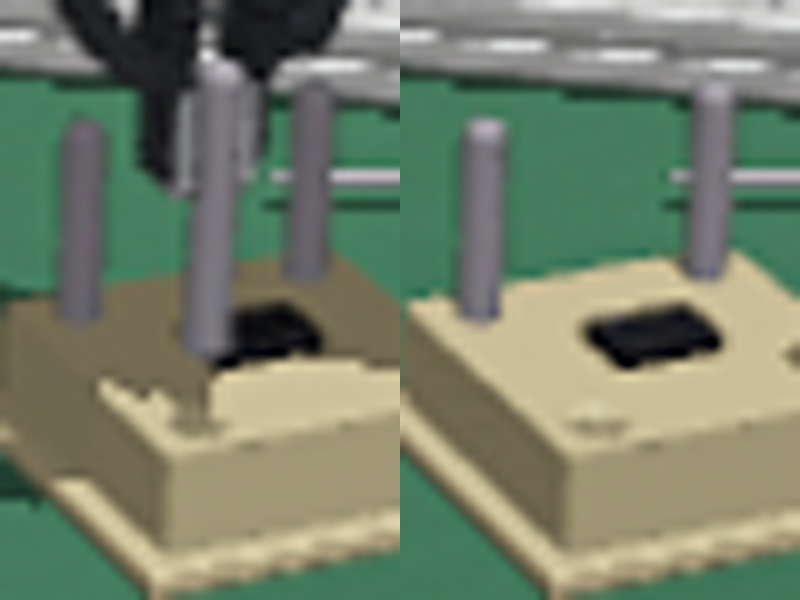

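The socket centre is at (200,422) in the right half of the picture, and the foot at (205,350). A vertical drop projects to about (201,420), so it's aligned. I'll lower in steps and watch the force.

```bash
python3 -m inch '{"offset":[[0,0,0.8],[0,0,1.6],[0,0,2.2],[0,0,2.6],[0,0,3.0],[0,0,3.3],[0,0,3.5],[0,0,3.5]],"turn":[0,0,0,0,0,0,0,0],"fingers":[1,1,1,1,1,1,1,1]}' 60
```

```text
clock: 13.05
position: [0.5716, -0.1604, 0.0952]
ee_rot: [-179.9, 0.0, -53.9]
ft_force: [2.8, 4.1, -1.1]
opening: 0.167
finger_force: 59.1
```

```bash
python3 -m inch '{"offset":[[0,-0.1,0.2],[0,-0.1,0.5],[0,-0.1,0.8],[0,-0.1,1.1],[0,-0.1,1.4],[0,-0.1,1.6],[0,-0.1,1.6]],"turn":[0,0,0,0,0,0,0],"fingers":[1,1,1,1,1,1,1]}' 60
```

```text
clock: 13.92
position: [0.5717, -0.1605, 0.0789]
ee_rot: [180.0, 0.0, -54.0]
ft_force: [2.5, 4.5, -3.4]
opening: 0.169
finger_force: 58.9
```

```bash
python3 -m inch '{"offset":[[0,-0.05,0.15],[0,-0.05,0.3],[0,-0.05,0.4],[0,-0.05,0.4]],"turn":[0,0,0,0],"fingers":[1,1,1,1]}' 60
```

```text
clock: 14.42
position: [0.5719, -0.1604, 0.0751]
ee_rot: [180.0, 0.0, -54.0]
ft_force: [2.0, 2.9, -2.5]
opening: 0.166
finger_force: 58.9
```

```bash
python3 -m inch '{"offset":[[0,0,0.1],[0,0,0.2],[0,0,0.25],[0,0,0.25]],"turn":[0,0,0,0],"fingers":[1,1,1,1]}' 60
```

```text
clock: 14.92
position: [0.5725, -0.1609, 0.0746]
ee_rot: [-179.9, -0.1, -54.0]
ft_force: [-2.4, 4.5, 18.7]
opening: 0.166
finger_force: 61.5
```

Floor contact is at z≈0.0748, against about 0.074 expected. Ease the load, open halfway, then look before leaving.

```bash
python3 -m inch '{"offset":[[0,0,-0.2],[0,0,-0.2],[0,0,-0.2],[0,0,-0.2],[0,0,-0.2],[0,0,-0.2],[0,0,-0.2]],"turn":[0,0,0,0,0,0,0],"fingers":[1,0.6,0.5,0.4,0.2,0,0]}' 60
```

```text
clock: 15.8
position: [0.5721, -0.1604, 0.0748]
ee_rot: [180.0, -0.0, -54.0]
ft_force: [0.3, -0.8, -0.2]
opening: 0.503
finger_force: 0.0
```

```bash
python3 -m inch '{"offset":[[0,0,-2],[0,0,-5],[0,0,-9],[0,0,-14],[0,0,-18],[-5,0,-20],[-11,0,-20],[-17,0,-20]],"turn":[0,0,0,0,0,0,0,0],"fingers":[0,0,0,0,0,0,0,0]}'
python3 - <<'E'
from h import *
a,_=r.get_image("side");b,_=r.get_image("top")
cv2.imwrite("pics/s8.png",np.hstack([cv2.resize(a[120:200,240:320,::-1],(400,400),interpolation=2),cv2.resize(b[165:245,270:350,::-1],(400,400),interpolation=2)]))
for q in((.566,-.154,.123),(.566,-.154,.048)):print(proj("top",q),proj("side",q))
E
```

```text
clock: 16.8
position: [0.471, -0.0215, 0.2751]
ee_rot: [-180.0, -0.0, -54.0]
ft_force: [0.9, 0.4, -0.8]
opening: 0.499
finger_force: 0.0
[296.90399603 199.35026669] [279.13281597 151.359767  ]
[293.97680212 201.81735621] [278.29127526 171.8727987 ]
```

View pics/s8.png

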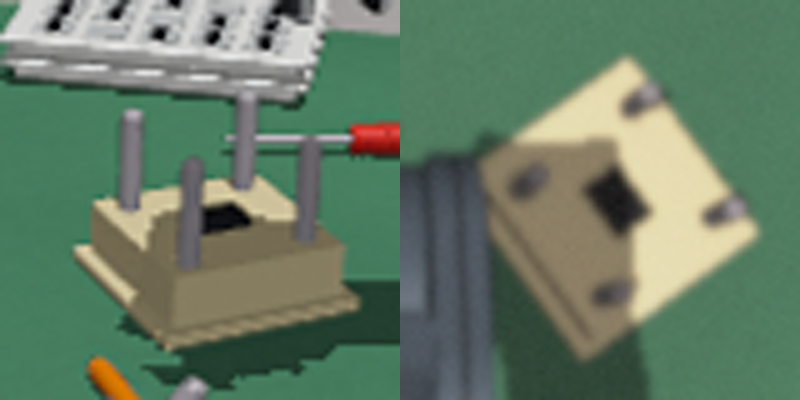

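The post stands upright in the socket. Its top is at side crop (192,158), which is row ≈151.5 against 151.4 predicted for fully home, level with the others. The gripper is clear of everything.

```bash
python3 -c "
from cell import r
print(r.close_job())"
```

```text
the job is handed in; nothing more can be done
None
```

The medium post now stands upright in the jig's empty socket, rounded end up and fully home on the bottom by force contact and camera check; the job was handed in at about 17 s, with no verdict returned.

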